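# Pin the handle of the spring puller, draw it to the mark and hold

### The job

Set up the bench spring puller for a check: take the headed pin from its stand and push it down through the aligned fork and lug holes until its head sits fully home on the fork. Then pull the upright handle out against the spring until the drawbar's pointer lines up with the fin of the mark rider, and finish while still holding the handle there, without letting go. Leave the spark plug, the valve and the tin where they are.

Things in the scene. Friction and masses are not known exactly. Their poses are not given: they have to be found in the camera images.
- puller: Bench spring puller, fixed: grey base plate 10 mm thick, own x = -180 to 150, y = -50 to 50 mm; guide rails; at its +x end a dark spring tube between two grey end blocks (46 mm wide, 55 mm high, x = 82 to 143 mm). Origin on the underside (bench top), z up. Handle and drawbar are pulled along its own -x, away from the tube. The pin hole is at own x = 20 mm, y = 0 at the start.
- drawbar (a joint): How far the sprung steel drawbar is pulled out of the tube (m), 0 = home, end stop at 0.075. The spring pulls it home with about 4.5 N plus 180 N per m of pull (10 to 15 N at the mark), so it snaps back when let go. Its flat lug lies between the fork plates (z = 30 to 40 mm); only the pin joins it to the handle.
- pull_handle: The aluminium handle carriage, sliding on the rails along the puller's -x (0.8 N friction, 75 mm travel, at the start pushed fully home so that the holes line up). Its origin is on the fork's hole axis at bench height; axes as the puller's. Fork: two plates 30 mm wide, 8 mm thick, at z = 20 to 28 and 42 to 50 mm. Carriage 52 x 68 mm, top at z = 50 mm, with the black upright grip on it.
- grip (a point): Centre of the black upright grip of the handle: 18 mm thick along the pull direction (x), 44 mm wide (y), from z = 50 mm (carriage top) to 98 mm; this point is at z = 74 mm, 95 mm along -x from the fork's hole. Moves with the handle.
- fork_hole (a point): Middle of the hole's mouth in the fork's upper plate, z = 50 mm; vertical holes of 12.5 mm with small chamfers go through upper plate, lug and lower plate (30 mm in all; base plate top at z = 10 mm). Moves with the handle.
- pointer (a point): Tip of the thin (2 mm) upright pointer blade on the drawbar, on the puller's -y side, z = 32 mm. Moves with the drawbar; 1 or 2 mm of play in the pin holes lies between handle and drawbar.
- mark (a point): The 2 mm fin on the mark rider, a small aluminium saddle 12 x 15 mm clamped on the dark scale bar along the base's -y edge; this point is at the fin's end that faces the pointer, z = 32 mm. x, y, z as the puller's. The pointer is at the mark when both have the same position along the puller's x; at the start the mark is 30 to 50 mm from the pointer along -x. Cannot be moved.
- pin_grip (a point): Middle of the pin's upper grip. The steel headed pin stands upright in its stand: shank 10 mm across and 36 mm long with a chamfered foot, then a flange 22 mm across and 4 mm thick, then a round grip 14 mm across and 20 mm tall; 60 mm overall, 60 g. This point is 10 mm above the flange's top, 14 mm above its underside, 10 mm below the pin's top.
- pin_seat (a point): Centre of the underside of the pin's flange; z along the pin, up. Fully home when it lies on the fork's upper plate, at point fork_hole.
- pin_stand: Dark steel block 50 x 50 x 42 mm, fixed, beside the puller on its +y side; the pin stands in its middle hole (12.5 mm, 38 mm deep) with the flange on the block's top, z = 42 mm. Origin at the centre of the underside.
- plug: Bystander, stays where it is: spark plug 82 mm long, lying on the -y side of the puller.
- valve: Bystander, stays where it is: engine valve 88 mm long, lying on the -y side of the puller.
- tin: Bystander, stays where it is: green grease tin, 67 mm across, 48 mm tall, on the +y side of the puller near its handle end.

How it is judged:
By the outcome, as a careful person would: the job done as asked, in the order asked, and still so for the second after the job is handed in, while the arm keeps its last pose, push and grip.
It also fails if it takes over 45 s, if anything falls off the work surface, if the arm or the gripper's body presses on something with over 40 N, if the wrist force passes 120 N, or if a joint passes its speed limit or range.

### The arm

A 6-joint arm with a two-finger parallel gripper is mounted at the origin on a cart in front of the work surface, level with it; the furniture and walls round the work are solid. World frame = base frame: x ahead of the robot, y to its left, z up, the work surface at z = 0. Lengths are in m, angles in rad, forces in N, time in s.
With the tool pointing down it reaches from about 0.275 to 0.875 m from the base axis. Payload 12.5 kg.
Tool frame: the origin (TCP) lies on the centre line of the jaws, within the pads' length; the fingertips stand r.finger_overhang ahead of it and the grasp point (between the pads) lies 3 mm ahead of it (r.finger_overhang is the distance from the TCP to the fingertips, in m); z points along the fingers, y is the line along which they close (so a half turn about z gives the same grasp; the last joint's range is limited). The gripper opens to 85 mm and grips with 20 to 120 N. Pads are 22 mm wide; open, the fingers measure 114 mm over their backs; the gripper's body (76 mm by 85 mm) begins 54 mm behind the grasp point. The pads swing forward as they close: fully open they stand 13 mm farther back than shut.
Start: joints at [-1.263, 0.351, 1.652, -0, 1.139, -0.085], TCP at [0.211, -0.508, 0.23] pointing down, gripper open.
Joint ranges: [-2.75, 2.75], [-0.79, 2.1], [0.01, 2.65], [-1.57, 4.71], [0.07, 3.14], [-2.87, 2.87]. Speed limits (rad/s): [2.22, 2.22, 2.79, 3.14, 3.14, 3.14].

### API

Orientations are given as a unit quaternion [x, y, z, w].
In Python, from cell import r, optics gives the robot as it stands. The module is installed in compiled form; this text tells all that it offers. Calls block until the motion is done:
- r.move_to(position, orientation): joint-space move of the TCP to a pose.
- r.move_linear(position, rot=None, vel=0.15): straight line of the TCP; rot=None keeps the orientation; vel is the mean speed in m/s.
- r.set_joints(angles): joint-space move.
- r.set_gripper(opening, squeeze=None): opening from 0.0 (shut) to 1.0 (fully open); squeeze is the grip in N (None keeps the last); returns when the fingers have stopped.
- r.sleep(seconds).
- r.inverse_kinematics(position, orientation): joint angles nearest the present ones, or None.
- optics.get_image(name): name is "scene" or "top" or "wrist"; returns a dict with "pixels" (400x640x3 uint8, red, green, blue), "depth" (400x640 float32, m along the optical axis (not along the pixel's ray), 0 where there is no reading), "fx", "fy", "cx", "cy" (pixels), "camera_from_world" (4x4, takes a point from world to camera coordinates); the wrist camera has in their place "mount" (4x4, takes a point from camera to tool coordinates, whose origin is the TCP and whose axes are the flange's). Camera axes: x right, y down, z forward; pixel columns grow to the right and rows downward; lengths in m; the calibration is good to about 2 mm. The wrist camera is an equidistant fisheye: a pixel r from the principal point sees the ray r / f radians off the axis. A picture is of the moment at which its call begins: read the wrist's pose just before it.
A pose or a line that the arm cannot do raises r.PlanningError and nothing moves.
- r.hand_in(): hands the job in; it is judged then, once.
Readings, each from a call of its own:
- r.current_t(): time.
- r.current_q(): joint angles.
- r.current_qvel(): joint speeds.
- r.current_effort(): joint torques, N m.
- r.current_tool_pos(): TCP position.
- r.current_ee_rot(): TCP orientation.
- r.current_contact_force(): force on the tool from outside, world axes, zero at the start.
- r.current_torque(): the same for the moment, N m.
- r.current_opening(): opening from 0.0 (shut) to 1.0 (fully open).
- r.current_finger_force(): force on a finger pad.
Only numpy, scipy, OpenCV 4.12 (cv2) and the standard library are available. Lean on these libraries where they do the work, as an engineer would, in place of code of your own. Each camera call takes 0.05 s, during which the arm holds its last target. There are 200 camera calls.

## Working session

There is one attempt and no reset: what is moved stays moved. The work goes in short steps, each a Python script; the robot and the scene stay as the last script left them, time stands still between calls to the robot, and variables do not carry over. Pictures are saved under pics/ and viewed, at most 10 in all, crops included, and the job is handed in when it is done.

```bash
mkdir -p pics; cat > h.py <<'E'
from cell import r, optics
import numpy as np, cv2
def save(im,name): cv2.imwrite('pics/'+name,np.ascontiguousarray(im['pixels'][:,:,::-1]))
E
python3 - <<'E'
from h import *
for n in ("top","scene"):
    im=optics.get_image(n); save(im,n+'1.png'); np.savez('pics/'+n+'1.npz',**im)
    print(n,im['fx'],im['cx'],im['cy']); print(np.round(im['camera_from_world'],3))
print(r.finger_overhang,r.current_t(),r.current_ee_rot())
E
```

```text
top 450.9544724108177 321.14434091650634 199.7912475347899
[[-0.019 -0.999  0.032  0.259]
 [-0.992  0.015 -0.123  0.48 ]
 [ 0.122 -0.034 -0.992  0.878]
 [ 0.     0.     0.     1.   ]]
scene 421.3027303613293 326.0650048792447 205.06710665396804
[[-0.413 -0.911  0.005  0.433]
 [-0.517  0.23  -0.824  0.252]
 [ 0.75  -0.343 -0.566  0.625]
 [ 0.     0.     0.     1.   ]]
0.022 0.1 [ 9.80774763e-01  1.95142551e-01 -7.76456287e-05 -4.92367237e-04]
```

View pics/top1.png

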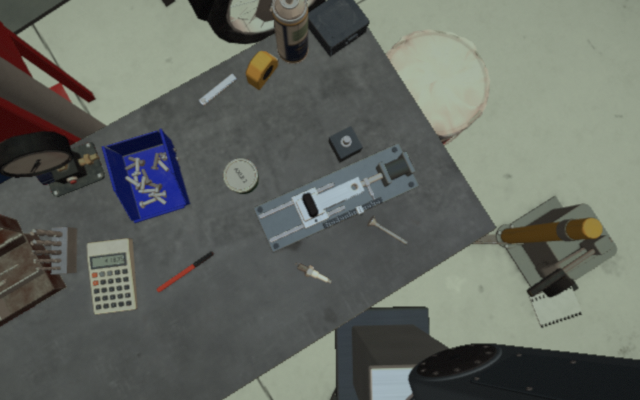

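View pics/scene1.png

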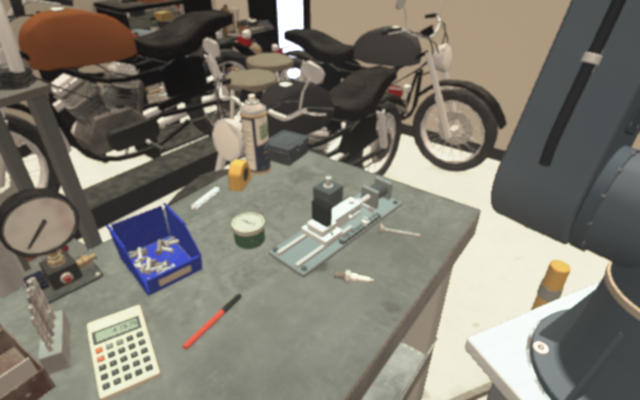

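The top view shows the puller with its grip at about (311,205), fork hole (355,186), pin (346,142), rider (361,209), tin (240,175), valve (388,230) and plug (314,272). I'll turn these into rough positions and take a close wrist look.

```bash
cat >> h.py <<'E'
from scipy.spatial.transform import Rotation as R
def cast(im,px,z):
    T=np.linalg.inv(im['camera_from_world']); d=T[:3,:3]@[(px[0]-im['cx'])/im['fx'],(px[1]-im['cy'])/im['fy'],1]
    o=T[:3,3]; return o+d*(z-o[2])/d[2]
def down(yaw):  # tool pointing down, tool x at yaw in world; tool y = -(yaw+90)
    return (R.from_euler('z',yaw)*R.from_euler('x',np.pi)).as_quat()
def wrist(name):
    p=np.array(r.current_tool_pos()); q=r.current_ee_rot(); im=optics.get_image('wrist')
    T=np.eye(4); T[:3,:3]=R.from_quat(q).as_matrix(); T[:3,3]=p
    im['W']=T@im['mount']; save(im,name+'.png'); np.savez('pics/'+name+'.npz',**im); return im
def wcast(im,px,z):
    x=(px[0]-im['cx'])/im['fx']; y=(px[1]-im['cy'])/im['fy']; t=np.hypot(x,y); s=np.sin(t)/max(t,1e-9)
    d=im['W'][:3,:3]@[x*s,y*s,np.cos(t)]; o=im['W'][:3,3]; return o+d*(z-o[2])/d[2]
def wproj(im,P):
    c=np.linalg.inv(im['W'])@np.r_[P,1]; rr=np.hypot(c[0],c[1]); t=np.arctan2(rr,c[2])
    return np.array([im['cx']+im['fx']*t*c[0]/rr, im['cy']+im['fy']*t*c[1]/rr])
E
python3 - <<'E'
from h import *
im=dict(np.load('pics/top1.npz'))
for n,p,z in (('grip',(311,205),.098),('hole',(355,186),.05),('pin',(346,141),.066),('rider',(361,209),.032),('c1',(257,209),.01),('c2',(276,249),.01),('c3',(417,184),.01),('c4',(398,146),.01),('tin',(240,175),.048)):
    print(n,np.round(cast(im,p,z),4))
h=cast(im,(355,186),.05); g=cast(im,(311,205),.098); d=h-g; yaw=np.arctan2(d[1],d[0]); print('yaw',yaw, np.hypot(*d[:2]))
for k in (yaw,yaw+np.pi,yaw+np.pi/2,yaw-np.pi/2):
    s=r.inverse_kinematics([h[0],h[1],.25],down(k)); print(k,None if s is None else np.round(s,2))
im=optics.get_image('wrist');print(im['fx'],np.round(im['mount'],3))
E
```

```text
grip [0.466  0.2721 0.098 ]
hole [0.5075 0.1847 0.05  ]
pin [0.5939 0.2016 0.066 ]
rider [0.4638 0.172  0.032 ]
c1 [0.4693 0.3804 0.01  ]
c2 [0.3881 0.3426 0.01  ]
c3 [0.5161 0.052  0.01  ]
c4 [0.5965 0.0882 0.01  ]
tin [0.5326 0.4093 0.048 ]
yaw -1.1268356365812142 0.09673138264340829
-1.1268356365812142 None
2.014757017008579 [ 0.26  0.31  1.65  0.    1.18 -0.18]
0.44396069021368234 [ 0.26  0.31  1.65 -0.    1.18  1.39]
-2.6976319633761108 [ 0.26  0.31  1.65  0.    1.18 -1.75]
309.70691628693146 [[-0.001 -0.966 -0.258  0.065]
 [ 1.    -0.    -0.001 -0.001]
 [ 0.001 -0.258  0.966 -0.143]
 [ 0.     0.     0.     1.   ]]
```

```bash
python3 - <<'E'
from h import *
yaw=-1.15+np.pi
r.move_to([.5075,.1847,.17],down(yaw)); print(r.current_t(),r.current_tool_pos(),np.round(r.current_q(),2))
im=wrist('w1'); print(r.current_t())
print('hole',wproj(im,[.5075,.1847,.05]),'pin',wproj(im,[.5939,.2016,.066]),'rider',wproj(im,[.4638,.172,.032]))
E
```

```text
2.8167 [0.50778335 0.18409922 0.17005298] [ 0.26  0.4   1.74 -0.    1.   -0.16]
2.8667
hole [318.99058352 192.91297945] pin [417.26177698 219.42873538] rider [270.8047946  181.92324215]
```

View pics/w1.png

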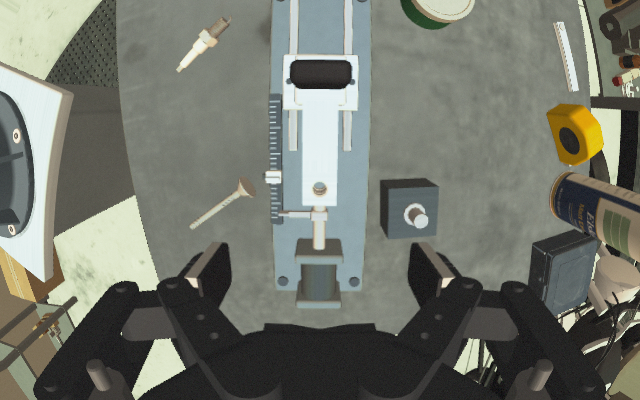

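The wrist view shows the hole at about (319,188), pin top (419,210), pointer (~283,214), rider (273,177), and grip (321,74). I'll enlarge the central area to get the exact pixels.

```bash
python3 - <<'E'
import cv2
i=cv2.imread('pics/w1.png')
a=cv2.resize(i[160:240,260:360],None,fx=5,fy=5,interpolation=cv2.INTER_CUBIC)
b=cv2.resize(i[175:245,375:445],None,fx=4,fy=4,interpolation=cv2.INTER_CUBIC)
b=cv2.copyMakeBorder(b,0,120,0,0,cv2.BORDER_CONSTANT)
cv2.imwrite('pics/w1c.png',cv2.hconcat([a,b]))
E
```

```text
(no output)
```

View pics/w1c.png

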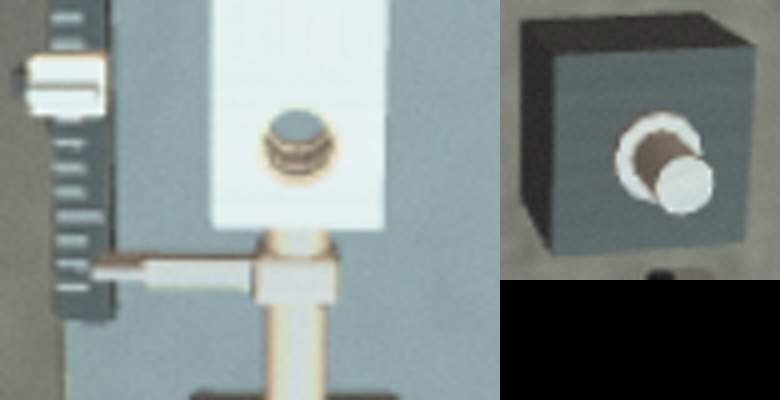

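The crop shows the hole mouth centred at crop (299,148), pin top (685,184), stand top-face corners, the pointer tip at (97,268) and the fin end at (98,88). Next I cast these into the world.

```bash
python3 - <<'E'
from h import *
im=dict(np.load('pics/w1.npz'))
A=lambda x,y:((x+.5)/5-.5+260,(y+.5)/5-.5+160)
B=lambda x,y:((x-500+.5)/4-.5+375,(y+.5)/4-.5+175)
h=wcast(im,A(299,148),.05); pt=wcast(im,B(685,184),.066); 
cs=np.array([wcast(im,B(*c),.042) for c in ((553,55),(755,45),(743,242),(553,256))])
print('hole',h,'pintop',pt,'stand',cs.mean(0),'sizes',np.linalg.norm(np.diff(cs,axis=0),axis=1))
ptr=wcast(im,A(97,268),.032); fin=wcast(im,A(98,88),.032); print('ptr',ptr,'fin',fin,np.linalg.norm(ptr-fin))
# yaw: base plate side edges
l=[wcast(im,p,.01) for p in ((270,20),(275,270))]; rr=[wcast(im,p,.01) for p in ((372,20),(363,270))]
f=[wcast(im,A(*p),.05) for p in ((212,20),(212,228),(386,20),(384,228))]
for a,b in ((l[0],l[1]),(rr[0],rr[1]),(f[0],f[1]),(f[2],f[3])):
    d=b-a; print('yaw',np.arctan2(d[1],d[0]))
print('forkw',np.linalg.norm(f[1]-f[3]),(f[1]+f[3])/2)
g=wcast(im,(321,74),.098); print('griptop',g,h-g,np.arctan2(*(h-g)[[1,0]]))
E
```

```text
hole [0.50646768 0.18789776 0.05      ] pintop [0.59757736 0.2019667  0.066     ] stand [0.59761546 0.20175499 0.042     ] sizes [0.04981604 0.04991167 0.04901273]
ptr [0.48241926 0.14676143 0.032     ] fin [0.4693667  0.17935129 0.032     ] 0.03510653142685692
yaw -1.1543364173507216
yaw -1.1645236365481926
yaw -1.1644458637607698
yaw -1.1483190737548674
forkw 0.030487642233119564 [0.5122293 0.1745334 0.05     ]
griptop [0.46979815 0.27281115 0.098     ] [ 0.03666953 -0.08491338 -0.048     ] -1.163141130297268
```

```bash
python3 - <<'E'
from h import *
q=down(-1.158+np.pi)
p=[.5976,.2019]
r.set_gripper(.45,40)
r.move_to(p+[.13],q)
r.move_linear(p+[.0705],vel=.06); print(r.current_contact_force(),r.current_tool_pos())
r.set_gripper(0,60); print(r.current_opening(),r.current_finger_force(),r.current_contact_force(),r.current_t())
r.move_linear(p+[.13],vel=.1); r.sleep(.2)
print(r.current_opening(),r.current_finger_force(),r.current_contact_force(),r.current_t(),r.current_tool_pos())
wrist('w2')
E
```

```text
[-0.62557733 -1.0232321   0.12230829] [0.5978468  0.20196026 0.07088851]
0.0004888779208825044 0.0 [-0.2634153  -0.63226338 -0.37945362] 5.4667
-0.0006292033368059992 0.0 [-0.07796125 -0.40697426 -0.10646219] 6.4083 [0.59730732 0.20179895 0.12929734]
```

View pics/w2.png

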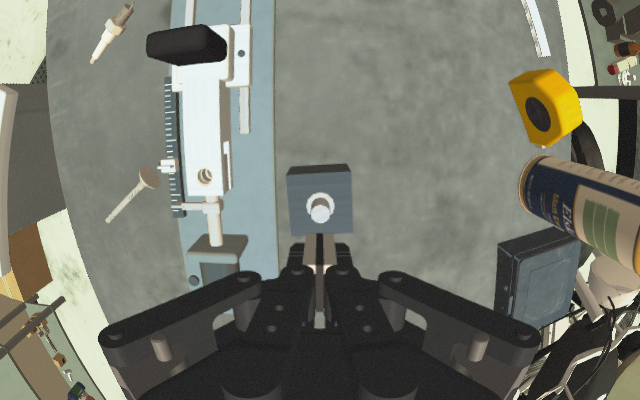

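The gripper is shut and empty. The pin still stands in its stand, top at about (319,212). I'll check the pin position from this view and where the fingertips project.

```bash
python3 - <<'E'
from h import *
im=dict(np.load('pics/w2.npz'))
print('pin now',wcast(im,(319.5,213),.066), 'proj expected',wproj(im,[.5976,.2019,.066]))
p=np.array([.5973,.2018,.1293])
for d in (0,.01,.022,.03): print(d,wproj(im,p-[0,0,d]))
print(im['W'][:3,3], R.from_quat(r.current_ee_rot()).as_matrix().round(3))
a=im['pixels'][180:340,240:400,::-1]; cv2.imwrite('pics/w2c.png',cv2.resize(a,None,fx=3.7,fy=3.7,interpolation=cv2.INTER_CUBIC))
t=dict(np.load('pics/top1.npz')); c=t['camera_from_world']@[.5976,.2019,.066,1]; print('top proj',t['fx']*c[:2]/c[2]+[t['cx'],t['cy']])
d=im['depth']; print(np.round(d[212,319],3),np.round(d[225:330:8,320],3))
E
```

```text
pin now [0.5974693  0.20215671 0.066     ] proj expected [319.52408325 213.39146102]
0 [318.87309753 251.16733075]
0.01 [318.91421454 243.42173892]
0.022 [318.95798116 235.18360057]
0.03 [318.98425543 230.24127544]
[0.57125448 0.26223598 0.27263107] [[-0.401  0.916 -0.001]
 [ 0.916  0.401 -0.   ]
 [ 0.    -0.001 -1.   ]]
top proj [345.7892877  139.14700258]
0.218 [0.244 0.148 0.138 0.129 0.123 0.115 0.116 0.117 0.118 0.12  0.122 0.316
 0.318 0.079]
```

View pics/w2c.png

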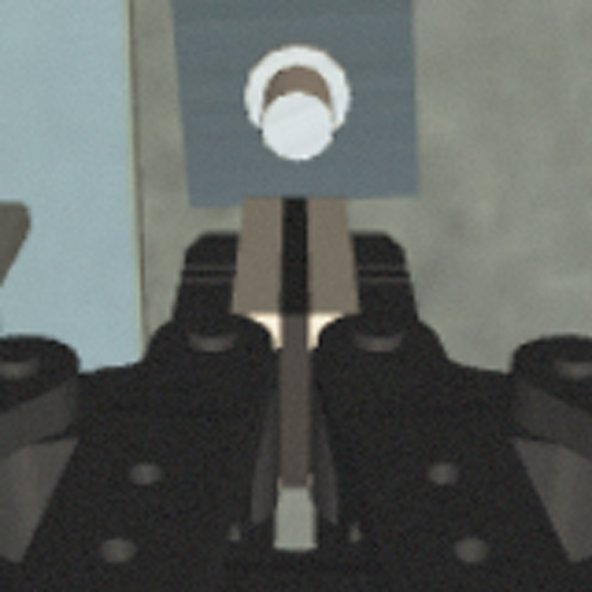

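```bash
python3 - <<'E'
from h import *
im=dict(np.load('pics/w2.npz'))
def dp(u,v):
    x=(u-im['cx'])/im['fx'];y=(v-im['cy'])/im['fy'];t=np.hypot(x,y);s=np.sin(t)/t
    z=im['depth'][v,u]; return im['W']@np.r_[np.array([x*s,y*s,np.cos(t)])/np.cos(t)*z,1]
T=np.eye(4);T[:3,:3]=R.from_quat(r.current_ee_rot()).as_matrix();T[:3,3]=r.current_tool_pos()
for n,(u,v) in dict(pintop=(319,213),standtop=(300,225),standtop2=(340,200),bench=(380,200)).items(): print(n,dp(u,v)[:3].round(4))
for u in (308,311,328,332):
    for v in range(232,272,5): print(u,v,(np.linalg.inv(T)@dp(u,v))[:3].round(4))
E
```

```text
pintop [0.5973 0.2018 0.0651]
standtop [0.5904 0.1796 0.0414]
standtop2 [0.6109 0.211  0.0414]
bench [ 0.6525  0.2165 -0.0016]
308 232 [-0.0235 -0.0089  0.0881]
308 237 [ 0.0122 -0.005  -0.0109]
308 242 [ 0.0123 -0.0048 -0.017 ]
308 247 [ 0.0116 -0.0047 -0.0208]
308 252 [ 0.0118 -0.0045 -0.0264]
308 257 [ 0.0115 -0.0044 -0.0306]
308 262 [ 0.0123 -0.0042 -0.0366]
308 267 [ 0.0133 -0.0039 -0.0427]
311 232 [-0.0233 -0.0065  0.0876]
311 237 [ 0.0121 -0.0037 -0.0104]
311 242 [ 0.0121 -0.0035 -0.0164]
311 247 [ 0.012  -0.0034 -0.0217]
311 252 [ 0.012  -0.0033 -0.0268]
311 257 [ 0.0112 -0.0032 -0.0299]
311 262 [ 0.0125 -0.003  -0.0371]
311 267 [ 0.0107 -0.003  -0.0377]
328 232 [-0.0232  0.0071  0.0872]
328 237 [ 0.0125  0.0041 -0.0115]
328 242 [ 0.0119  0.004  -0.0161]
328 247 [ 0.0117  0.0039 -0.0209]
328 252 [ 0.0116  0.0038 -0.026 ]
328 257 [ 0.0117  0.0036 -0.0311]
328 262 [ 0.012   0.0035 -0.036 ]
328 267 [ 0.013   0.0033 -0.0423]
332 232 [-0.024   0.0103  0.0893]
332 237 [ 0.0118  0.006  -0.0099]
332 242 [ 0.0119  0.0058 -0.016 ]
332 247 [ 0.012   0.0056 -0.0219]
332 252 [ 0.0118  0.0054 -0.0265]
332 257 [ 0.0117  0.0052 -0.031 ]
332 262 [ 0.0123  0.005  -0.0368]
332 267 [ 0.0128  0.0048 -0.0417]
```

Depth puts the shut fingertips about 7 mm *behind* the TCP instead of 22 mm ahead, while the pin and stand heights from the same view come out right. That explains the miss, because the tips passed above the pin. I'll retry lower, with a guarded descent.

```bash
python3 - <<'E'
from h import *
p=[.5975,.2019]
r.set_gripper(.42,60)
r.move_linear(p+[.072],vel=.12)
f0=np.array(r.current_contact_force())
for z in np.arange(.066,.0425,-.006):
    r.move_linear(p+[z],vel=.05); f=np.array(r.current_contact_force())-f0
    if abs(f[2])>4: print('contact',z,f); break
print(r.current_tool_pos(),f)
r.set_gripper(0,60); print(r.current_opening(),r.current_finger_force(),np.array(r.current_contact_force())-f0,r.current_t())
E
```

```text
[0.5972561  0.20185083 0.04759331] [-1.72670231 -0.24826082 -0.87705308]
0.13142741754677095 58.514365553855896 [-0.61176283 -1.41639817  1.79784744] 8.9333
```

```bash
python3 - <<'E'
from h import *
p=[.5975,.2019]
r.move_linear(p+[.112],vel=.12)
print(r.current_opening(),r.current_finger_force(),r.current_t(),r.current_tool_pos())
h=[.5065,.1879]
r.move_linear(h+[.112],vel=.12); r.sleep(.15); print(r.current_t(),r.current_tool_pos())
im=wrist('w3')
d=im['pixels'][140:290,240:400,::-1]; cv2.imwrite('pics/w3c.png',cv2.resize(d,None,fx=4,fy=4,interpolation=cv2.INTER_CUBIC))
P=np.array(r.current_tool_pos())
print('foot proj',wproj(im,P-[0,0,.042+.0]), 'hole',wproj(im,[.5065,.1879,.05]),'seat',wproj(im,P-[0,0,.006]))
E
```

```text
0.12911141168598997 58.608078360557556 9.6167 [0.59706313 0.20180721 0.11138443]
10.6833 [0.50699918 0.18793443 0.11190124]
foot proj [318.77213721 223.45059288] hole [318.28422118 213.7126851 ] seat [318.69110383 246.33240907]
```

View pics/w3c.png

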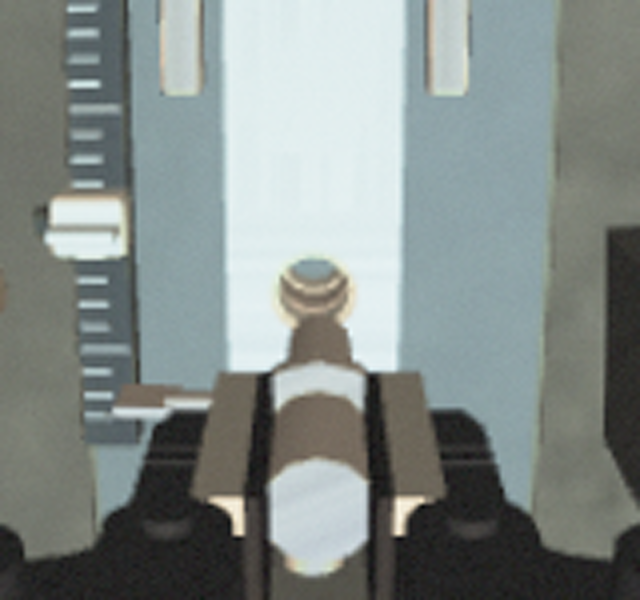

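The pin hangs upright in the pads, its foot just below the hole at crop (316,292), in line to within half a millimetre. Now I descend with a force guard.

```bash
python3 - <<'E'
from h import *
im=dict(np.load('pics/w3.npz')); h=wcast(im,(318.9,213.1),.05); print(h)
h=[(h[0]+.5065)/2-.0003,(h[1]+.1879)/2]
r.move_linear(h+[.095],vel=.05); f0=np.array(r.current_contact_force())
for z in (.089,.083,.076,.068,.061,.0565,.0545,.053):
    r.move_linear(h+[z],vel=.05); f=np.array(r.current_contact_force())-f0; p=r.current_tool_pos()
    print(z,f.round(1),np.round(p,4),round(r.current_opening(),3))
    if abs(f[2])>12 or np.hypot(*f[:2])>15: break
print(r.current_t())
E
```

```text
[0.50671336 0.18848142 0.05      ]
0.089 [1.  0.9 0.4] [0.5062 0.1881 0.0887] 0.131
0.083 [1.8 0.1 0.2] [0.5061 0.1882 0.0827] 0.13
0.076 [1.3 1.  0.6] [0.5061 0.1881 0.0757] 0.129
0.068 [0.3 0.4 0.1] [0.5062 0.1881 0.0676] 0.133
0.061 [-0.2  0.1 -0. ] [0.5062 0.1881 0.0607] 0.131
0.0565 [ 1.3  0.4 -0.3] [0.5063 0.1882 0.0563] 0.132
0.0545 [-6.5 -1.8 23.1] [0.5066 0.1883 0.056 ] 0.133
13.15
```

The flange is home: 23 N push at exactly the expected height. Release, confirm by picture from above, then go to the handle.

```bash
python3 - <<'E'
from h import *
p=np.array(r.current_tool_pos())
r.set_gripper(.35,60); r.move_linear([p[0],p[1],.10],vel=.12)
u=np.array([np.cos(-1.158),np.sin(-1.158)])
g=np.array([.5064,.1882])-.095*u; print('grip',g)
r.move_to([g[0],g[1],.14],down(-1.158-np.pi/2)); r.set_gripper(.5); print(r.current_t(),r.current_tool_pos())
im=wrist('w4')
E
```

```text
grip [0.46828863 0.27522025]
15.5417 [0.46832681 0.27504382 0.13988811]
```

View pics/w4.png

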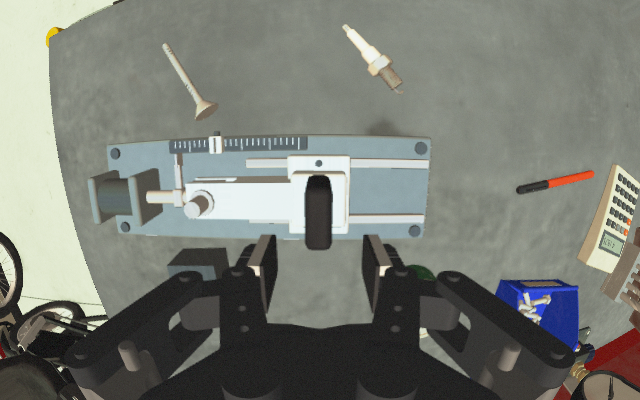

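The pin stands on the fork at about (198,203), the rider is at (216,143), the pointer at (179,157), and the grip is centred between the jaws. Next: descend, grip, and pull most of the way (about 30 mm).

```bash
python3 - <<'E'
from h import *
g=np.array([.46829,.2752]); u=np.array([np.cos(-1.158),np.sin(-1.158)])
f0=np.array(r.current_contact_force())
for z in (.09,.065,.052):
    r.move_linear([*g,z],vel=.08); f=np.array(r.current_contact_force())-f0
    if np.linalg.norm(f)>6: print('contact',z,f); break
r.set_gripper(0,110); p=np.array(r.current_tool_pos())
print(p,r.current_opening(),r.current_finger_force(),np.array(r.current_contact_force())-f0,r.current_t())
r.move_linear([*(p[:2]-.030*u),p[2]],vel=.03); r.sleep(.3)
p2=np.array(r.current_tool_pos()); f=np.array(r.current_contact_force())-f0
print(p2,(p-p2)[:2]@u,f,f[:2]@u,r.current_t(),r.current_opening())
im=wrist('w5'); a=im['pixels'][90:240,60:340,::-1]
cv2.imwrite('pics/w5c.png',cv2.resize(a,None,fx=2.8,fy=2.8,interpolation=cv2.INTER_CUBIC))
E
```

```text
[0.46849441 0.27527039 0.05251818] 0.19902471520914358 107.33195543289185 [-1.05851178 -1.53622076  7.49379383] 17.4833
[0.45687179 0.30190208 0.05253098] 0.029057374886758726 [ 4.24832583 -7.87844371  0.95610613] 8.920985688691104 18.9333 0.19544469452170787
```

View pics/w5c.png

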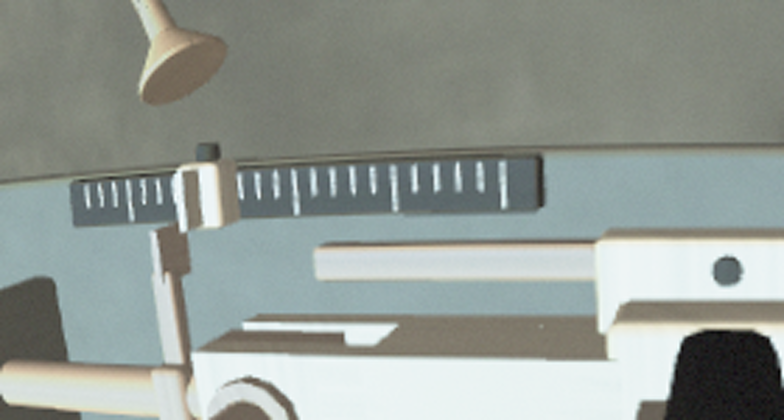

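The pull works. The pointer blade, at crop (~155,235), is still about 7 mm left (towards the tube) of the rider's fin (~190). I'll pull 6 mm more and look larger.

```bash
python3 - <<'E'
from h import *
u=np.array([np.cos(-1.158),np.sin(-1.158)])
p=np.array(r.current_tool_pos()); 
r.move_linear([*(p[:2]-.007*u),.0525],vel=.03); r.sleep(.3)
p2=np.array(r.current_tool_pos()); f=np.array(r.current_contact_force())
print(p2,(p-p2)[:2]@u,f,r.current_t(),r.current_opening())
im=wrist('w6'); a=im['pixels'][135:200,105:185,::-1]
cv2.imwrite('pics/w6c.png',cv2.resize(a,None,fx=9,fy=9,interpolation=cv2.INTER_CUBIC))
E
```

```text
[0.45452508 0.307332   0.05253941] 0.005942882558264356 [ 3.77444009 -9.2505807   0.94502207] 19.6333 0.1988664407756714
```

View pics/w6c.png

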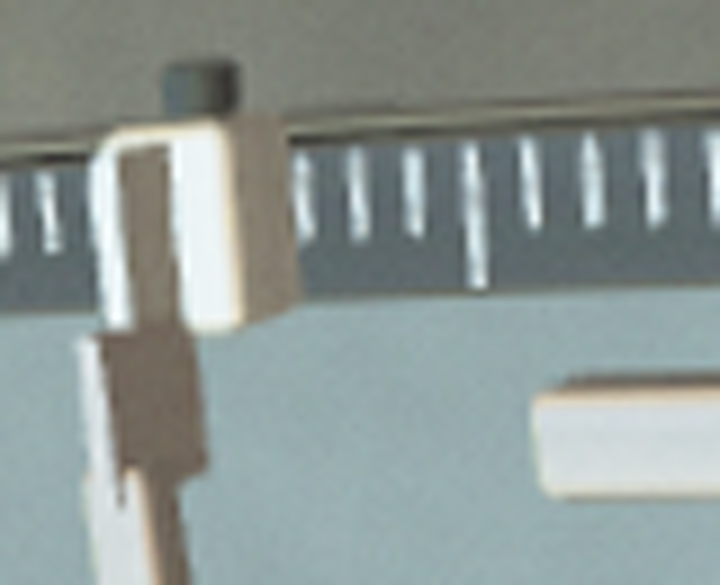

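Rider: the bright strip at crop (103–130, 328) is the fin top and the dark strip beside it is the fin's near face. Pointer: bright top strip (80–105, 335) with its dark face beside it. The pointer is about 25 crop px, or 2 mm, short. I'll check heights and offset using depth.

```bash
cat >> h.py <<'E'
def dpt(im,u,v):
    x=(u-im['cx'])/im['fx'];y=(v-im['cy'])/im['fy'];t=np.hypot(x,y);s=np.sin(t)/t
    z=im['depth'][v,u]; return (im['W']@np.r_[np.array([x*s,y*s,np.cos(t)])/np.cos(t)*z,1])[:3]
Rp=np.array([[np.cos(-1.158),np.sin(-1.158),0],[-np.sin(-1.158),np.cos(-1.158),0],[0,0,1]])
H0=np.array([.5064,.1882,0])
def pf(P): return (Rp@(P-H0)*1000).round(1)   # mm, puller axes, from the start hole
E
python3 - <<'E'
from h import *
im=dict(np.load('pics/w6.npz'))
for v in (158,164,168,170,174,178,182,185): print(v,[tuple(pf(dpt(im,u,v))) for u in range(113,128,1)])
C=lambda x,y:((x+.5)/9-.5+105,(y+.5)/9-.5+135)
for z in (.03,.036,.04): print(z,'fin end',pf(wcast(im,C(116,325),z)),'ptr',pf(wcast(im,C(92,338),z)))
E
```

```text
158 [(np.float64(9.5), np.float64(-45.4), np.float64(17.6)), (np.float64(8.5), np.float64(-45.4), np.float64(17.6)), (np.float64(-4.4), np.float64(-47.0), np.float64(33.1)), (np.float64(-5.5), np.float64(-47.0), np.float64(33.3)), (np.float64(-6.7), np.float64(-47.0), np.float64(33.9)), (np.float64(-5.2), np.float64(-46.6), np.float64(30.8)), (np.float64(-6.8), np.float64(-46.7), np.float64(31.8)), (np.float64(-7.3), np.float64(-46.6), np.float64(31.4)), (np.float64(-6.9), np.float64(-46.4), np.float64(29.8)), (np.float64(-6.5), np.float64(-46.1), np.float64(28.0)), (np.float64(-7.1), np.float64(-46.1), np.float64(27.9)), (np.float64(-7.2), np.float64(-45.9), np.float64(26.8)), (np.float64(-6.4), np.float64(-45.6), np.float64(24.6)), (np.float64(-8.6), np.float64(-45.8), np.float64(26.4)), (np.float64(-9.7), np.float64(-45.8), np.float64(26.8))]
164 [(np.float64(10.3), np.float64(-41.3), np.float64(17.3)), (np.float64(9.6), np.float64(-41.2), np.float64(16.9)), (np.float64(8.0), np.float64(-41.3), np.float64(17.9)), (np.float64(7.2), np.float64(-41.2), np.float64(17.6)), (np.float64(
[... 5235 characters left out ...]
float64(36.0)), (np.float64(-7.1), np.float64(-30.3), np.float64(35.5)), (np.float64(-7.3), np.float64(-30.2), np.float64(34.7)), (np.float64(-6.9), np.float64(-29.8), np.float64(33.1)), (np.float64(-7.1), np.float64(-29.6), np.float64(32.2)), (np.float64(-6.8), np.float64(-29.3), np.float64(30.7)), (np.float64(-6.5), np.float64(-28.9), np.float64(29.2)), (np.float64(-6.6), np.float64(-28.7), np.float64(28.3)), (np.float64(-6.8), np.float64(-28.5), np.float64(27.4)), (np.float64(-6.5), np.float64(-28.2), np.float64(25.8))]
0.03 fin end [ -3.  -38.5  30. ] ptr [ -0.6 -37.6  30. ]
0.036 fin end [ -7.6 -39.4  36. ] ptr [ -5.3 -38.6  36. ]
0.04 fin end [-10.7 -40.1  40. ] ptr [ -8.4 -39.3  40. ]
```

Depth gives the fin's near face at x ≈ -6.8 mm and the pointer's at ≈ -6.6 mm. The pointer top is 4 mm taller, so the apparent offset was parallax and they are aligned. One averaged check of this and of the pin's height, then hand in.

```bash
python3 - <<'E'
from h import *
F,P,T=[],[],[]
for i in range(6):
    im=wrist('w7')
    F+=[pf(dpt(im,u,v))[0] for v in (160,162,164,166,168) for u in (120,121,122)]
    P+=[pf(dpt(im,u,v))[0] for v in (175,177,179,181) for u in (119,120,121,122,123)]
print('fin',np.median(F),np.mean(F),'ptr',np.median(P),np.mean(P))
# pin top: points near the expected pin position
p=np.array(r.current_tool_pos()); c=p+np.r_[.095*Rp[0,:2],0]; c[2]=.074; uv=wproj(im,c).astype(int); print('pin px',uv)
Q=np.array([pf(dpt(im,u,v)) for u in range(uv[0]-14,uv[0]+15) for v in range(uv[1]-14,uv[1]+15)]); print('max z',np.percentile(Q[:,2],[80,90,95,99]))
print(r.current_finger_force(),r.current_contact_force(),r.current_t(),r.current_tool_pos())
E
```

```text
fin -6.6 -6.66 ptr -6.7 -6.683333333333334
pin px [129 260]
max z [73.5 73.8 74.1 74.6]
107.31439232826233 [ 3.29164973 -9.552728    1.83318319] 19.9833 [0.45454828 0.30732383 0.05255909]
```

Pointer and fin agree within 0.1 mm, and the pin top is at z = 74 mm, which is fully home.

```bash
python3 -c "
from h import *
print(r.hand_in())"
```

```text
the job is handed in; nothing more can be done
None
```

I handed in the job with the pin fully home on the fork, the pointer within about 0.1 mm of the fin, and the handle still held; the spark plug, valve and tin were not touched.

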